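# Set the corner bracket to the index pin

## Task

Pick up the cast corner bracket and stand it on its base in the scribed square of the dark assembly plate, centred and square to it, turned so that its upright wall is on the side of the plate's index pin and the open side faces away from the pin. Let go of it there, and leave the short piece of profile where it is.

Things in the scene. Friction and masses are not known exactly. Their poses are not given: they have to be found in the camera images.
- bracket_mid (a point): Loose grey cast corner bracket, 42x42x42 mm, on its 5 mm base. Point: centre of the cube, 21 mm above the underside; z up. Upright wall 5 mm thick at its +x edge (outer face x = 21 mm). A cheek on each side y = +-21 mm slopes from 38 mm high at the wall to the base at the open side, x = -21 mm. Grip 42 mm wide across the cheeks, 8 mm from the point towards the wall (cheeks 30 mm high there). 55 g.
- square (a point): Centre of the white scribed 48x48 mm square (small dark bore in the middle) on the upper face of the dark steel assembly plate, 160x104x10 mm, fixed flat on the bench. x points along the plate from the square's centre to the index pin, y across the plate, z up; the sides of the square run along x and y.
- pin (a point): Tip of the plate's index pin, a bright steel pin 12 mm in diameter on an 18 mm collar, 24 mm high above the plate's upper face, 75 mm from the centre of the square along its +x; a white scribed line runs from the square to it.
- offcut_mid (a point): Bystander: short sawn piece of aluminium T-slot profile, 45x70x45 mm, lying loose on the bench farther from the robot than the bracket. The point is its centre, 22.5 mm above the bench; its length lies along y. To be left where it is.
There are look-alikes about, which are no part of the job. Of the things that look like the part that bears bracket_mid, take the one that is farthest to the robot's left at the start.

How it is judged (in metres and radians):
At the end, for the whole second after the job is handed in: The bracket stands at rest on its base on the plate, its centre within 13 mm of the centre of the scribed square, its upright wall towards the index pin and square to the plate within 12 degrees (horizontal distance between bracket_mid and square below 0.013 m and z of bracket_mid in the frame of square between 0.017 and 0.025 m and angle between bracket_mid's own z axis and vertical below 0.1 rad and angle between the x axis of bracket_mid and the x axis of square, either way round below 0.21 rad and x of pin in the frame of bracket_mid above 0.04 m and linear speed of bracket below 0.02 m/s); the robot touches nothing.
It fails at once if the short piece of profile is shifted by more than 20 mm (distance of offcut_mid from where it was at the start of the episode above 0.02 m).
It also fails if it takes over 32 s, if anything falls off the work surface, if the arm or the gripper's body presses on something with over 40 N, if the wrist force passes 120 N, or if a joint passes its speed limit or range.

## Robot

A 6-joint arm with a two-finger parallel gripper is mounted at the origin on a cart in front of the work surface, level with it; the furniture and walls round the work are solid. World frame = base frame: x ahead of the robot, y to its left, z up, the work surface at z = 0. Lengths are in m, angles in degrees, forces in N, time in s.
With the tool pointing down it reaches from about 0.325 to 0.775 m from the base axis. Payload 5.5 kg.
Tool frame: the origin (TCP) lies at the centre of the arm's flange, where the gripper is bolted on; the fingertips stand 182 mm ahead of it and the grasp point (between the pads) lies 163 mm ahead of it; z points along the fingers, y is the direction in which the jaws open and shut (so a half turn about z gives the same grasp; the last joint's range is limited). The gripper opens to 88 mm and grips with 3 to 60 N. Pads are 20 mm wide; open, the fingers measure 115 mm over their backs; the gripper's body (75 mm by 178 mm) begins 61 mm behind the grasp point.
Start: joints at [60.235, 5.22, 70.514, -0, 104.267, -3.249], TCP at [0.268, 0.537, 0.405] pointing down, gripper open.
Joint ranges: [-164.24, 164.24], [-49.07, 125.15], [9.68, 141.18], [-86.29, 266.29], [3.28, 154.24], [-151.56, 151.56]. Speed limits (degrees/s): [147.25, 147.25, 172.46, 180, 180, 180].

## Interface

Orientations are given as [roll, pitch, yaw] about the fixed x, y, z axes, in that order (R = Rz(yaw) Ry(pitch) Rx(roll)).
In Python, from station import r gives the robot as it stands. The module is installed in compiled form; this text tells all that it offers. Calls block until the motion is done:
- r.reach(position, orientation): joint-space move of the TCP to a pose.
- r.servo_line(position, rotation=None, speed=0.15): straight line of the TCP; rotation=None keeps the orientation; speed is the mean speed in m/s.
- r.move_joints(angles): joint-space move.
- r.let_go() and r.grab(squeeze=None): open the fingers fully, or close them until they stop; squeeze is the grip in N (None keeps the last).
- r.wait(seconds).
- r.inverse_kinematics(position, orientation): joint angles nearest the present ones, or None.
- r.sense(): the state.
- r.snapshot(name): name is "scene" or "side" or "wrist"; returns a dict with "frame" (384x512x3 uint8, red, green, blue), "fx", "fy", "cx", "cy" (pixels), "R" (3x3) and "t" (3): a world point X has camera coordinates R X + t. Camera axes: x right, y down, z forward; pixel columns grow to the right and rows downward; lengths in m; the calibration is good to about 2 mm. A picture is of the moment at which its call begins. There is no depth.
A pose or a line that the arm cannot do raises r.IKError and nothing moves.
- r.hand_in(): hands the job in, once; it reports no verdict.
The state is a dict: "clock": time; "joints": joint angles; "joint_vel": joint speeds; "joint_torque": joint torques, N m; "tcp_pos": TCP position; "orientation": TCP orientation; "contact_force": force on the tool from outside, world axes, zero at the start; "torque": the same for the moment, N m; "opening": finger opening in m.
Only numpy, scipy, OpenCV 4.12 (cv2) and the standard library are available. Lean on these libraries where they do the work, as an engineer would, in place of code of your own. Each camera call takes 0.05 s, during which the arm holds its last target.

## Working session

There is one attempt and no reset: what is moved stays moved. The work goes in short steps, each a Python script; the robot and the scene stay as the last script left them, time stands still between calls to the robot, and variables do not carry over. Pictures are saved under pics/ and viewed, and the job is handed in when it is done.

```bash
mkdir -p pics; python3 - <<'E'
from station import r
import cv2,pickle
s=r.sense();print(s['clock'],s['tcp_pos'],s['orientation'],s['opening'])
for n in ("scene","side","wrist"):
    d=r.snapshot(n);pickle.dump(d,open(f'pics/{n}0.pkl','wb'));cv2.imwrite(f'pics/{n}0.png',d['frame'][:,:,::-1])
    print(n,d['fx'],d['cx'],d['cy'],(-d['R'].T@d['t']).round(3),d['R'].round(3).tolist())
E
```

```text
0.0 [0.2679068  0.53692722 0.40350264] [-1.79888111e+02 -4.36130529e-03  1.53482124e+02] 0.08768107210548919
scene 449.00247727761433 261.679877073366 191.85709550543106 [-0.044 -0.421  0.615] [[0.595, -0.804, -0.011], [-0.492, -0.353, -0.796], [0.636, 0.479, -0.606]]
side 435.43657734438494 264.4207265823434 192.32403935579313 [ 0.386 -0.779  0.395] [[0.985, -0.175, -0.005], [-0.071, -0.374, -0.925], [0.16, 0.911, -0.38]]
wrist 313.8031824357246 260.1273567895793 193.01888597558127 [0.206 0.567 0.384] [[0.446, 0.895, -0.002], [0.865, -0.431, 0.258], [0.23, -0.117, -0.966]]
```

View pics/scene0.png

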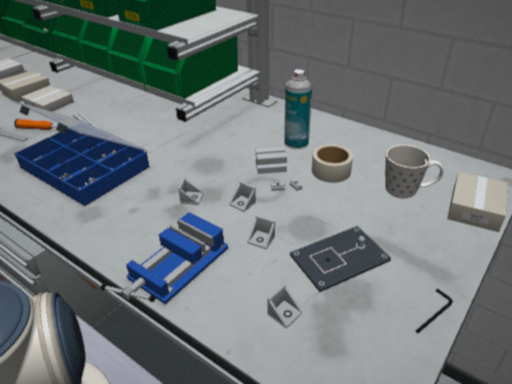

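View pics/side0.png

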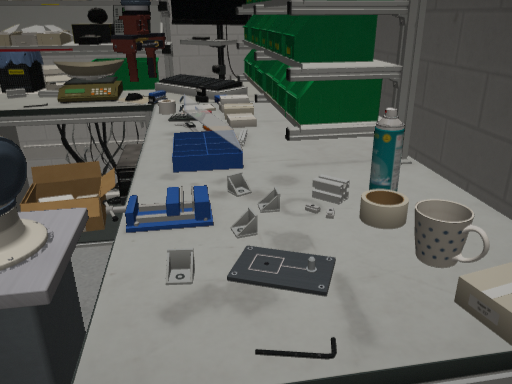

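View pics/wrist0.png

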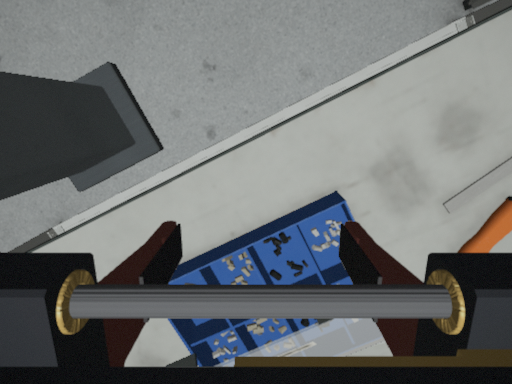

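```bash
cat > h.py <<'E'
import numpy as np,cv2,pickle
def ray(d,u,v,z):
    C=-d['R'].T@d['t']; k=d['R'].T@np.array([(u-d['cx'])/d['fx'],(v-d['cy'])/d['fy'],1]); return C+k*(z-C[2])/k[2]
def proj(d,X):
    p=d['R']@np.array(X)+d['t']; return np.array([d['fx']*p[0]/p[2]+d['cx'],d['fy']*p[1]/p[2]+d['cy']])
def crop(d,x0,y0,w,h,s,name):
    cv2.imwrite(name,cv2.resize(d['frame'][y0:y0+h,x0:x0+w,::-1],None,fx=s,fy=s,interpolation=cv2.INTER_CUBIC))
E
python3 - <<'E'
from h import *
a=pickle.load(open('pics/scene0.pkl','rb'));b=pickle.load(open('pics/side0.pkl','rb'))
for u,v in [(190,197),(243,202),(262,240),(284,312),(328,260),(270,165),(177,255),(362,246)]: print('scene',u,v,ray(a,u,v,0.005).round(3))
for u,v in [(239,190),(270,206),(246,230),(181,275),(266,264)]: print('side',u,v,ray(b,u,v,0.005).round(3))
crop(a,165,165,120,90,6,'pics/c1.png');crop(b,215,165,90,70,8,'pics/c2.png')
crop(a,280,215,120,80,6,'pics/c3.png')
E
```

```text
scene 190 197 [0.488 0.179 0.005]
scene 243 202 [0.543 0.072 0.005]
scene 262 240 [ 0.47  -0.033  0.005]
scene 284 312 [ 0.353 -0.165  0.005]
scene 328 260 [ 0.499 -0.165  0.005]
scene 270 165 [0.694 0.108 0.005]
scene 177 255 [0.343 0.074 0.005]
scene 362 246 [ 0.57  -0.199  0.005]
side 239 190 [0.492 0.18  0.005]
side 270 206 [0.548 0.075 0.005]
side 246 230 [ 0.48  -0.029  0.005]
side 181 275 [ 0.356 -0.166  0.005]
side 266 264 [ 0.497 -0.158  0.005]
```

View pics/c1.png

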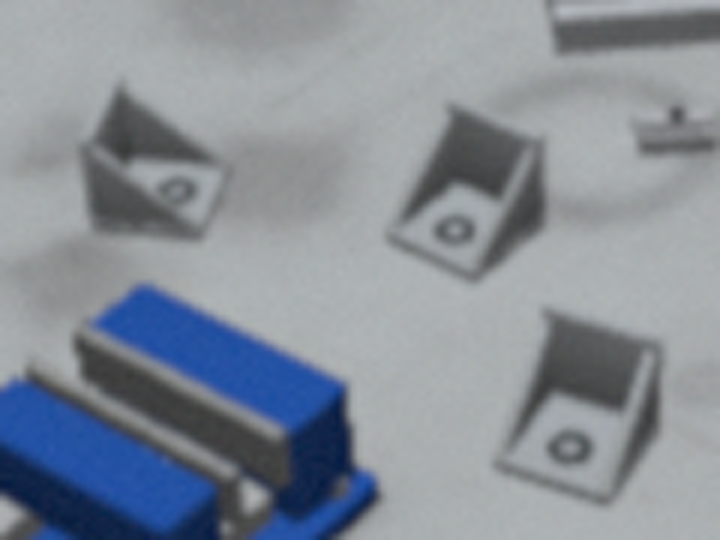

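View pics/c2.png

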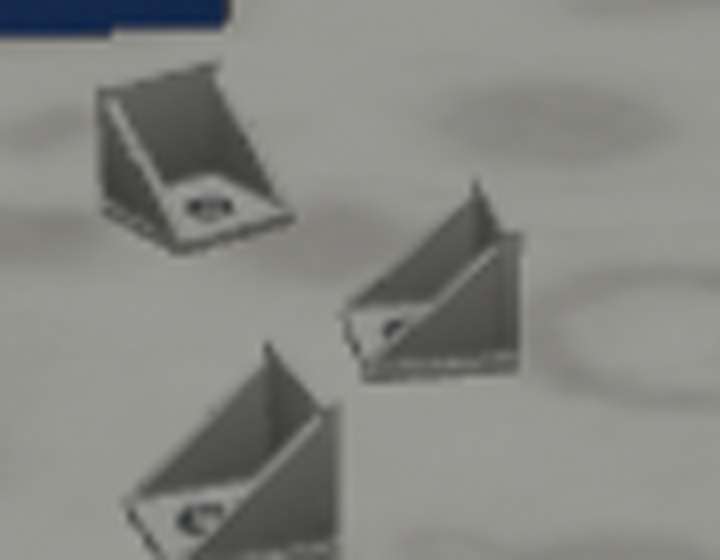

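View pics/c3.png

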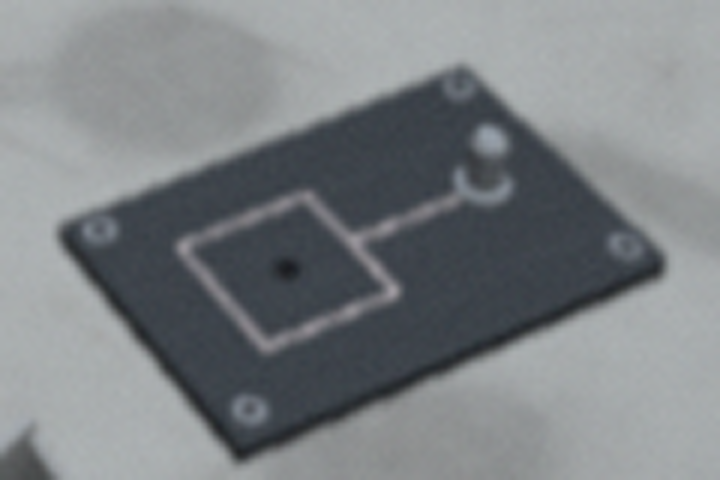

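```bash
python3 - <<'E'
from h import *
a=pickle.load(open('pics/scene0.pkl','rb'));b=pickle.load(open('pics/side0.pkl','rb'))
def ca(u,v):return 165+(u+.5)/6-.5,165+(v+.5)/6-.5
def cb(u,v):return 215+(u+.5)/8-.5,165+(v+.5)/8-.5
def cc(u,v):return 280+(u+.5)/6-.5,215+(v+.5)/6-.5
for n,d,f,u,v,z in [('front near cam',a,ca,203,240,0),('front far top',a,ca,228,166,.005),('wall bottom',a,ca,95,232,0),('walltop',a,ca,82,148,.042),('walltop2',a,ca,122,85,.042),('bore',a,ca,178,190,.005),
 ('s front1',b,cb,178,250,0),('s front2',b,cb,294,218,0.003),('s wallbot',b,cb,104,208,0),('s walltop',b,cb,98,90,.042),('s walltop2',b,cb,215,66,.042),('s bore',b,cb,210,207,.005),
 ('sq bore',a,cc,288,268,.01),('sqA',a,cc,180,245,.01),('sqB',a,cc,268,350,.01),('sqC',a,cc,398,293,.01),('sqD',a,cc,310,193,.01),('pinbase',a,cc,484,192,.01),('pintip',a,cc,490,134,.034),('line end',a,cc,458,198,.01)]:
  print(n,ray(d,*f(u,v),z).round(4))
E
```

```text
front near cam [0.4834 0.1497 0.    ]
front far top [0.5172 0.1677 0.005 ]
wall bottom [0.4638 0.1851 0.    ]
walltop [0.4606 0.1813 0.042 ]
walltop2 [0.4967 0.1968 0.042 ]
bore [0.4955 0.1728 0.005 ]
s front1 [0.4842 0.1571 0.    ]
s front2 [0.5201 0.1679 0.003 ]
s wallbot [0.4661 0.1936 0.    ]
s walltop [0.4648 0.1823 0.042 ]
s walltop2 [0.5011 0.1965 0.042 ]
s bore [0.4961 0.1763 0.005 ]
sq bore [ 0.4958 -0.1651  0.01  ]
sqA [ 0.4847 -0.1329  0.01  ]
sqB [ 0.4628 -0.1771  0.01  ]
sqC [ 0.5062 -0.1975  0.01  ]
sqD [ 0.5286 -0.1543  0.01  ]
pinbase [ 0.5613 -0.1988  0.01  ]
pintip [ 0.5618 -0.1975  0.034 ]
line end [ 0.5541 -0.1934  0.01  ]
```

Candidates for the bracket in the scene view are the four identical brackets at (190,192), (243,196), (262,232) and (284,306). Their y values are 0.18, 0.07, -0.03 and -0.165. The one farthest left is (190,192), and the crop shows its wall turned away from the side camera and its open side towards the plate. The profile piece at (270,160) and the vise jaw at (205,230) are not candidates. Next I move above the chosen bracket and take a wrist look.

```bash
python3 - <<'E'
from station import r
from h import *
c=np.array([.491,.175]);th=np.radians(112.5);g=c+.008*np.array([np.cos(th),np.sin(th)])
print(r.inverse_kinematics([*g,.33],[180,0,112.5]),r.inverse_kinematics([.4956,-.1654,.3],[180,0,-26]))
r.reach([*g,.33],[180,0,112.5]); s=r.sense();print(s['clock'],s['tcp_pos'],s['orientation'])
d=r.snapshot('wrist');pickle.dump(d,open('pics/w1.pkl','wb'));crop(d,150,60,220,170,3,'pics/w1.png')
cv2.imwrite('pics/w1f.png',d['frame'][:,:,::-1])
print(proj(d,[*g,.02]),proj(d,[*c,.005]))
E
```

```text
[16.75334742 -7.13340917 90.28100024  0.         96.85240893 -5.74665258] [-2.21869334e+01 -6.51711696e+00  9.27552617e+01 -2.54444375e-14
  9.37618552e+01  9.38130666e+01]
1.7167 [0.48779723 0.18318004 0.33031676] [ 1.79967640e+02 -1.78913875e-02  1.12584178e+02]
[259.57685212 185.58469545] [259.57590802 189.82869946]
```

View pics/w1f.png

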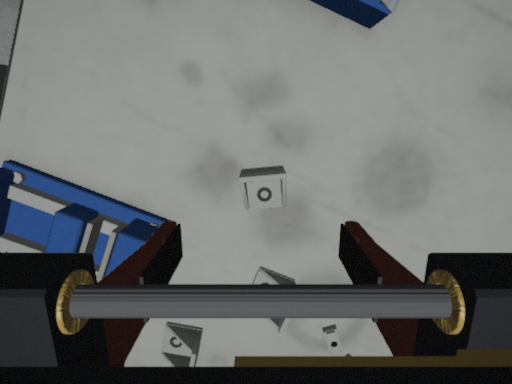

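View pics/w1.png

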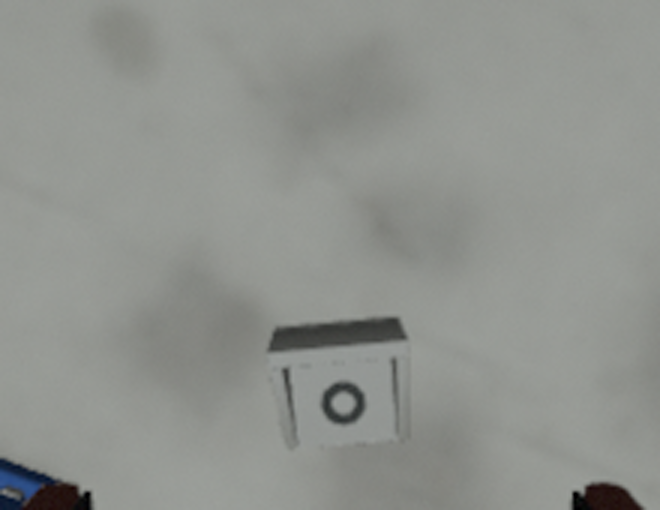

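```bash
python3 - <<'E'
from h import *
d=pickle.load(open('pics/w1.pkl','rb'))
f=lambda u,v:(150+(u+.5)/3-.5,60+(v+.5)/3-.5)
P={n:ray(d,*f(u,v),z)[:2] for n,u,v,z in [('wt1',268,353,.042),('wt2',409,341,.042),('wb1',274,329,0),('wb2',399,318,0),('f1',293,448,.005),('f2',409,440,.005),('bore',343,402,.005)]}
for n,p in P.items(): print(n,p.round(4))
for a,b,s in [('wt1','wt2',-1),('wb1','wb2',-1),('f1','f2',1)]:
  e=P[b]-P[a];an=np.degrees(np.arctan2(e[1],e[0]));t=np.radians(an+90);x=np.array([np.cos(t),np.sin(t)])
  print(a,np.linalg.norm(e),an,an+90,x,(P[a]+P[b])/2+s*.021*x)
E
```

```text
wt1 [0.4665 0.1872]
wt2 [0.503  0.2063]
wb1 [0.4661 0.1863]
wb2 [0.5032 0.2057]
f1 [0.4872 0.1515]
f2 [0.5225 0.1693]
bore [0.4967 0.173 ]
wt1 0.04114840557757657 27.544276550034706 117.54427655003471 [-0.46243393  0.88665374] [0.49442244 0.17812843]
wb1 0.0419211262133202 27.680247172163664 117.68024717216366 [-0.46453678  0.88555383] [0.49443962 0.17740503]
f1 0.039534242513502835 26.71235505319851 116.71235505319851 [-0.44951163  0.89327448] [0.49542916 0.17918479]
```

```bash
python3 - <<'E'
from station import r
from h import *
c=np.array([.4946,.178]);y=117.4;th=np.radians(y);g=c+.008*np.array([np.cos(th),np.sin(th)])
r.reach([*g,.26],[180,0,y]); r.servo_line([*g,.185],speed=.1); r.grab(20)
s=r.sense();print(s['clock'],s['tcp_pos'],s['opening'],s['contact_force'])
r.servo_line([*g,.30],speed=.15); s=r.sense();print(s['clock'],s['opening'],s['contact_force'])
q=np.array([.4956,-.1654]);y=-26;th=np.radians(y);x=np.array([np.cos(th),np.sin(th)]);g=q+.008*x
r.reach([*g,.33],[180,0,y]);s=r.sense();print(s['clock'],s['tcp_pos'],s['opening'])
d=r.snapshot('wrist');pickle.dump(d,open('pics/w2.pkl','wb'));cv2.imwrite('pics/w2.png',d['frame'][:,:,::-1])
E
```

```text
3.825 [0.49090762 0.18511081 0.18498152] 0.04177267466571611 [-0.27481372 -0.70193944 -0.02442762]
4.7417 0.04191162005881906 [ 0.65128176  0.12532486 -2.0707251 ]
6.3417 [ 0.50290199 -0.16844909  0.32952689] 0.04184555492904565
```

View pics/w2.png

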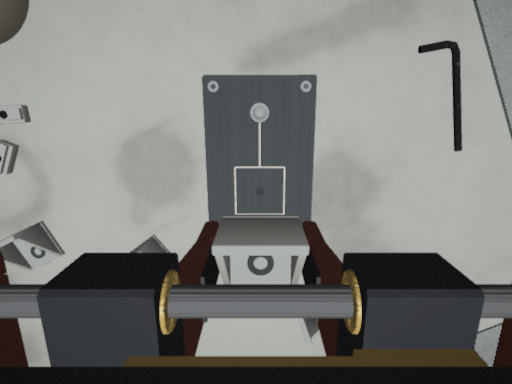

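The wrist view shows the bracket held with its wall towards the pin. The square runs from (235,167) to (285,214), with its bore at (260,190) and the pin at (260,113).

```bash
python3 - <<'E'
from h import *
d=pickle.load(open('pics/w2.pkl','rb'))
im=d['frame'];g=cv2.cvtColor(im,cv2.COLOR_RGB2GRAY)
x0,y0=222,150;m=(g[y0:216,x0:300]>120).astype('uint8')
c,h=cv2.findContours(m,cv2.RETR_CCOMP,cv2.CHAIN_APPROX_NONE)
for k in c:
  if cv2.contourArea(k)>900:
    R=cv2.minAreaRect(k);print(cv2.contourArea(k),R); p=cv2.boxPoints(R)+[x0,y0]
    W=np.array([ray(d,*q,.01)[:2] for q in p]);print(p.round(1).tolist(),W.round(4).tolist(),W.mean(0))
for u,v in [(235,167),(285,167),(285,214),(235,214),(260,190.5)]:print(ray(d,u,v,.01).round(4))
b=ray(d,260,190.5,.01);p=ray(d,260,112,.034);print(p,np.linalg.norm((p-b)[:2]),np.degrees(np.arctan2(*(p-b)[1::-1])))
E
```

```text
2449.0 ((37.5, 32.0), (64.0, 51.0), 90.0)
[[234.0, 150.0], [285.0, 150.0], [285.0, 214.0], [234.0, 214.0]] [[0.5436, -0.1611], [0.5223, -0.2048], [0.464, -0.1779], [0.4864, -0.1318]] [ 0.50405731 -0.16888616]
2122.0 ((37.0, 40.5), (45.0, 48.0), 90.0)
[[235.0, 168.0], [283.0, 168.0], [283.0, 213.0], [235.0, 213.0]] [[0.5277, -0.154], [0.5074, -0.1958], [0.4658, -0.1765], [0.4869, -0.1332]] [ 0.49693083 -0.16487396]
[ 0.5285 -0.1545  0.01  ]
[ 0.5074 -0.1979  0.01  ]
[ 0.464  -0.1779  0.01  ]
[ 0.4859 -0.1327  0.01  ]
[ 0.4969 -0.166   0.01  ]
[ 0.56444794 -0.1987691   0.034     ] 0.07510501769762852 -25.909592633045396
```

```bash
python3 - <<'E'
from station import r
from h import *
q=np.array([.4963,-.1656]);y=-25.8;th=np.radians(y);x=np.array([np.cos(th),np.sin(th)]);g=q+.008*x
r.reach([*g,.24],[180,0,y]); r.servo_line([*g,.1965],speed=.06)
s=r.sense();print(s['clock'],s['tcp_pos'],s['contact_force'])
r.servo_line([*g,.1950],speed=.02)
s=r.sense();print(s['clock'],s['tcp_pos'],s['contact_force'],s['opening'])
r.let_go(); r.wait(.3); r.servo_line([*g,.33],speed=.12)
s=r.sense();print(s['clock'],s['tcp_pos'],s['contact_force'],s['opening'])
for n in ('wrist','scene','side'):
  d=r.snapshot(n);pickle.dump(d,open(f'pics/{n}3.pkl','wb'));cv2.imwrite(f'pics/{n}3.png',d['frame'][:,:,::-1])
  p=proj(d,[*q,.02]).astype(int);crop(d,max(p[0]-60,0),max(p[1]-45,0),120,90,5,f'pics/{n}3c.png');print(n,p)
E
python3 -c "
import cv2,numpy as np
cv2.imwrite('pics/c3b.png',np.vstack([np.hstack([cv2.resize(cv2.imread(f'pics/{n}3c.png'),(400,300)) for n in ('scene','side')]),np.hstack([cv2.resize(cv2.imread('pics/wrist3c.png'),(400,300)),cv2.resize(cv2.imread('pics/scene3.png'),(400,300))])]))"
```

```text
7.7167 [ 0.50359812 -0.16911144  0.19667399] [ 0.54894802 -0.25710979  0.02213005]
7.9667 [ 0.50352119 -0.16908543  0.19511218] [-0.29800976 -0.41925518 -0.03084062] 0.042270644306579695
10.3917 [ 0.50340991 -0.16902943  0.32883839] [-0.16496828 -0.53302073 -1.0237499 ] 0.0882315887406199
wrist [259 194]
scene [328 255]
side [266 258]
```

View pics/c3b.png

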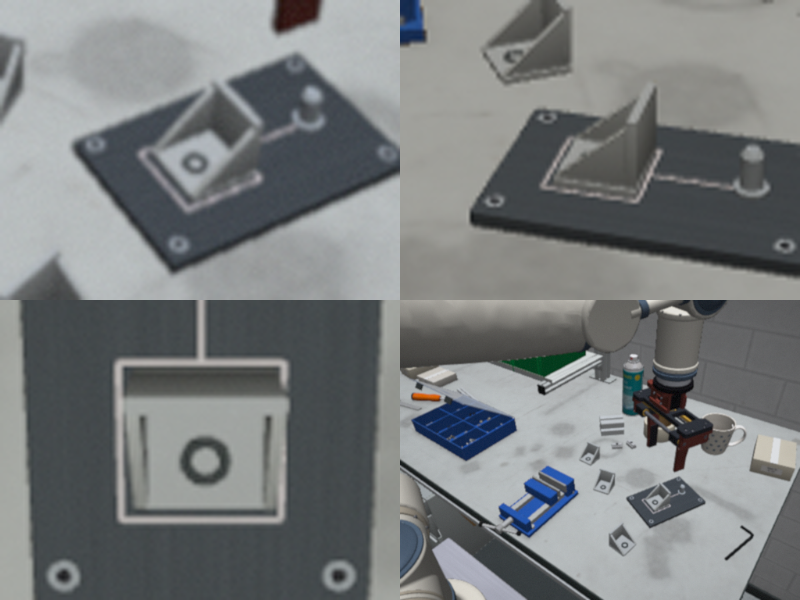

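View pics/wrist3c.png

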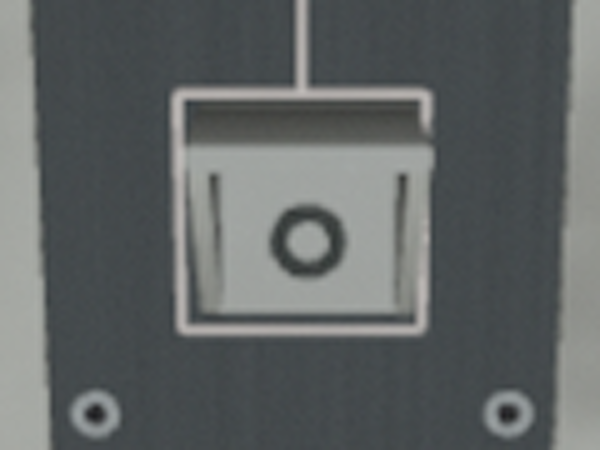

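The three crops show the bracket upright inside the white lines, with its wall towards the pin. It is square to the plate and about 1–2 mm off centre, and the gripper is clear of it. The profile piece is in the same place.

```bash
python3 - <<'E'
from station import r
r.wait(.2);r.hand_in();print(r.sense()['clock'])
E
```

```text
the job is handed in; nothing more can be done
the job is handed in; nothing more can be done
```

I picked up the leftmost of the four brackets by its cheeks and stood it in the scribed square of the plate. Its wall faces the index pin and its open side faces away. I let go, lifted clear and handed the job in at about 11 s of the 32 s allowed; it reported no verdict.

- **Placing:** the last wrist, scene and side views show the bracket upright and wholly inside the white square. By eye it is about 1–2 mm off centre and turned no more than a degree or two; I did not measure this final pose from the pixels.
- **Measurements before placing:** the scene and wrist views agreed on the square's centre to about 1 mm. The distance from bore to pin came out at 75.1 mm against the 75 mm given.
- **Disagreement:** my first estimate of the bracket from the scene and side views was about 5° and 4–5 mm off the close wrist view. I used the wrist values for the grasp.
- **Set-down contact:** the force reading showed no clear contact when I set it down, so it may have dropped a fraction of a millimetre on release. It stood still afterwards.
- **Profile piece:** nothing went near it, and it looks unmoved in the last scene picture.

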